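# Stamp the brass tag with the red punch

### The job

A brass tag lies ready under the red-capped sprung punch. Take the mallet by its handle and strike the red cap with the mallet's head, a brisk blow straight down rather than a slow push, so that the punch goes fully down to its stop. Then let the punch spring back up and set the mallet down again (not dropped) with its head standing on the cork pad, handle level; leave the blue-capped punch unpressed and do not press the red one with the gripper.

Things in the scene. Friction and masses are not known exactly. Their poses are not given: they have to be found in the camera images.
- mallet_head (a point): Centre of the mallet's head, a brown wooden block with black rubber faces below and above: 44 mm along the handle, 40 across, 64 high, so the lower striking face (42 x 38) lies 32 mm below this point. It stands on that face on the cork pad. Axes: x from the handle through the head (handle runs to -x), y across, z up. Mass about 250 g, centred about 8 mm from here toward the handle.
- mallet_grip (a point): Place to grasp on the mallet's pale wooden handle, mid-section, 60 mm from the head's centre toward -x (axes as the head's). The handle is straight, 18 mm wide (y), 24 mm high (z), from 22 to 147 mm from the head's centre; at the start level, its middle 38 mm above the table. Fingers close along y. Hold firmly (50 N or more), or the head may tip up at the blow.
- red_cap (a point): Centre of the flat top of the red cap (32 mm across, 12 thick) of the punch to strike, 105 mm above the table when up. It tops a vertical sprung pin in a grey C-shaped stand fixed to the table, foot 110 x 70 mm; the stand's arm under the cap is 44 mm wide, its top 70 mm (brass collar 74) above the table, column on the far side. A brass tag lies under the pin.
- red_punch (a joint): How far the red-capped pin is down, in m: 0 up, 0.018 at its stop. A spring pushes it up with 3 N at the top, 7.5 N at the stop, and brings it back when let go. Past 0.014 counts as driven home; the blow counts as brisk if the mallet comes down on the cap at 0.04 m/s or more (0.1 to 0.3 m/s is a good blow).
- blue_cap (a point): The same point on a second, alike stand with a blue cap and no tag: a bystander.
- blue_punch (a joint): The same joint of the blue-capped pin; it is to stay at 0.
- pad_top (a point): Centre of the upper face of the square cork pad, 140 x 140 mm, 6 mm thick, fixed to the table; the mallet stands on it at the start and goes back there.
Things that resemble listed ones, but are neither listed nor needed, are in the scene too. Leave any green look-alike of the part that bears red_cap alone.

How it is judged:
By the outcome, as a careful person would: the job done as asked, in the order asked, and still so for the second after the job is handed in, with the robot touching nothing.
It also fails if it takes over 38 s, if anything falls off the work surface, if the arm or the gripper's body presses on something with over 40 N, if the wrist force passes 120 N, or if a joint passes its speed limit or range.

### The arm

A 6-joint arm with a two-finger parallel gripper is mounted at the origin on a cart in front of the work surface, level with it; the furniture and walls round the work are solid. World frame = base frame: x ahead of the robot, y to its left, z up, the work surface at z = 0. Lengths are in m, angles in degrees, forces in N, time in s.
With the tool pointing down it reaches from about 0.325 to 0.85 m from the base axis. Payload 15.5 kg.
Tool frame: the origin (TCP) lies midway between the tips of the shut fingers; the grasp point (between the pads) lies 19 mm behind it; z points along the fingers, y is the line along which they close (so a half turn about z gives the same grasp; the last joint's range is limited). The gripper opens to 91 mm and grips with 3 to 60 N. Pads are 32 mm wide; open, the fingers measure 118 mm over their backs; the gripper's body (76 mm by 178 mm) begins 60 mm behind the grasp point.
Start: joints at [67.122, 28.281, 77.091, -0, 74.628, -5.472], TCP at [0.187, 0.596, 0.182] pointing down, gripper open.
Joint ranges: [-166.48, 166.48], [-47.26, 123.95], [12.59, 153.08], [-70.14, 250.14], [6.76, 159.57], [-176.63, 176.63]. Speed limits (degrees/s): [108.29, 108.29, 147.25, 172.46, 172.46, 172.46].

### API

Orientations are given as a 3x3 rotation matrix whose columns are the frame's x, y, z axes.
In Python, from bench import ctrl gives the robot as it stands. The module is installed in compiled form; this text tells all that it offers. Calls block until the motion is done:
- ctrl.goto(position, orientation): joint-space move of the TCP to a pose.
- ctrl.move_l(position, vel=0.15, ori=None, contact_N=None): straight line of the TCP; ori=None keeps the orientation; vel is the mean speed in m/s. With contact_N (N) it stops when the force on the tool has changed by that much, and returns True; else False.
- ctrl.movej(angles): joint-space move.
- ctrl.command_gripper(opening): opening from 0.0 (shut) to 1.0 (fully open); the grip force is fixed at half the most; returns when the fingers have stopped.
- ctrl.sleep(seconds).
- ctrl.ik(position, orientation): joint angles nearest the present ones, or None.
- ctrl.read_camera(name): name is "scene" or "top" or "wrist"; returns the picture (400x640x3 uint8, blue, green, red); there is no depth.
- ctrl.camera_params(name): a dict with "fx", "fy", "cx", "cy" (pixels), "pose" (4x4, takes a point from camera to world coordinates); the wrist camera has in their place "T_tool_cam" (4x4, takes a point from camera to tool coordinates, whose origin is the TCP and whose axes are the flange's). Camera axes: x right, y up, looking along -z (the intrinsics and any distortion apply to the point x, -y, -z); pixel columns grow to the right and rows downward; lengths in m; the calibration is good to about 2 mm. The wrist camera is an equidistant fisheye: a pixel r from the principal point sees the ray r / f radians off the axis. A picture is of the moment at which its call begins: read the wrist's pose just before it. camera_params takes no time and is no camera call.
A pose or a line that the arm cannot do raises ctrl.MotionError and nothing moves.
- ctrl.sign_off(): hands the job in; it is judged then, once.
Readings, each from a call of its own:
- ctrl.current_t(): time.
- ctrl.current_q(): joint angles.
- ctrl.current_dq(): joint speeds.
- ctrl.current_effort(): joint torques, N m.
- ctrl.current_tool_pos(): TCP position.
- ctrl.current_eef_rot(): TCP orientation.
- ctrl.current_contact_force(): force on the tool from outside, world axes, zero at the start.
- ctrl.current_wrist_torque(): the same for the moment, N m.
- ctrl.current_grip_width(): opening from 0.0 (shut) to 1.0 (fully open).
- ctrl.current_grasp_force(): force on a finger pad.
Only numpy, scipy, OpenCV 4.12 (cv2) and the standard library are available. Lean on these libraries where they do the work, as an engineer would, in place of code of your own. Each camera call takes 0.05 s, during which the arm holds its last target. There are 200 camera calls.

## Working session

There is one attempt and no reset: what is moved stays moved. The work goes in short steps, each a Python script; the robot and the scene stay as the last script left them, time stands still between calls to the robot, and variables do not carry over. Pictures are saved under pics/ and viewed, at most 10 in all, crops included, and the job is handed in when it is done.

```bash
mkdir -p pics
python3 - <<'E'
from bench import ctrl
import cv2,numpy as np
np.set_printoptions(precision=4,suppress=True)
for n in("scene","top"):
    cv2.imwrite(f"pics/{n}0.png",ctrl.read_camera(n)); print(n,ctrl.camera_params(n))
print(ctrl.camera_params("wrist"),ctrl.current_t(),ctrl.current_eef_rot())
E
```

```text
scene {'fx': 510.3262626226556, 'fy': 510.3262626226556, 'cx': 319.5972894719827, 'cy': 191.71101902008903, 'pose': array([[ 0.4374,  0.5114, -0.7397, -0.3879],
       [-0.899 ,  0.2288, -0.3734, -0.5146],
       [-0.0217,  0.8283,  0.5598,  0.8224],
       [ 0.    ,  0.    ,  0.    ,  1.    ]])}
top {'fx': 507.7043922440029, 'fy': 507.7043922440029, 'cx': 329.29803915108505, 'cy': 191.8123691184914, 'pose': array([[-0.0132,  0.9981, -0.0599,  0.4731],
       [-0.9999, -0.0133, -0.0008, -0.0257],
       [-0.0016,  0.0598,  0.9982,  1.1746],
       [ 0.    ,  0.    ,  0.    ,  1.    ]])}
{'fx': 309.70691628693146, 'fy': 309.70691628693146, 'cx': 318.6318377708439, 'cy': 195.85156473984503, 'T_tool_cam': array([[-0.0021,  0.9722,  0.234 ,  0.0651],
       [ 1.    ,  0.002 ,  0.0006,  0.    ],
       [ 0.0001,  0.234 , -0.9722, -0.2027],
       [ 0.    ,  0.    ,  0.    ,  1.    ]])} 0.1 [[-0.9542  0.2991 -0.0004]
 [ 0.2991  0.9542 -0.001 ]
 [ 0.0001 -0.0011 -1.    ]]
```

View pics/top0.png

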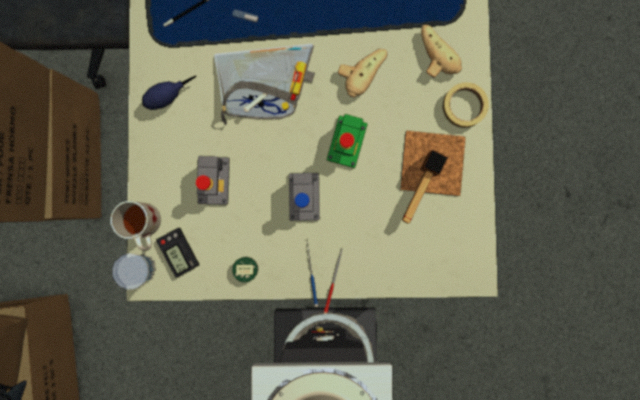

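View pics/scene0.png

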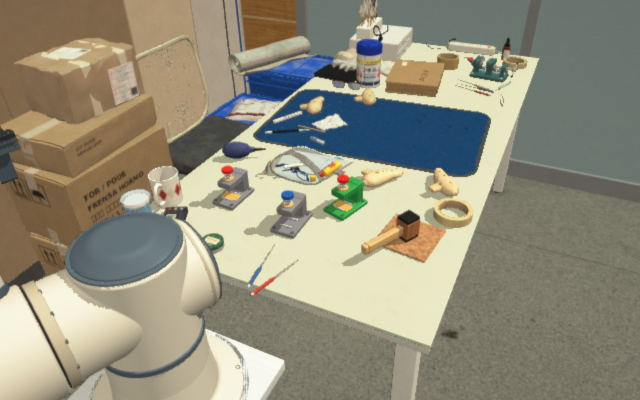

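The top view shows four candidates for the struck cap: a red cap on a grey stand (203,183), a red cap on a green stand (347,140), a blue cap (301,200) and a mallet on the cork pad (434,162). The grey stand with the red cap fits, because the green stand is the named look-alike. The scene view agrees, with red on grey at (228,172). I'll confirm in an enlarged crop and measure.

```bash
cat > h.py <<'E'
from bench import ctrl
import cv2,numpy as np
np.set_printoptions(precision=4,suppress=True)
def ray(n,px,cp=None,R=None,t=None):
    c=ctrl.camera_params(n); a=(px[0]-c['cx'])/c['fx']; b=(px[1]-c['cy'])/c['fy']
    if n=="wrist":
        r=np.hypot(a,b); s=np.sin(r)/r if r>1e-9 else 1
        d=np.array([a*s,-b*s,-np.cos(r)]); T=np.eye(4);T[:3,:3]=R;T[:3,3]=t; P=T@c['T_tool_cam']
    else: d=np.array([a,-b,-1]); P=c['pose']
    return P[:3,3],P[:3,:3]@d
def onz(n,px,z,**k):
    o,d=ray(n,px,**k); return o+d*(z-o[2])/d[2]
def tri(p,q):
    (o1,d1),(o2,d2)=ray("scene",p),ray("top",q)
    s=np.linalg.lstsq(np.c_[d1,-d2],o2-o1,rcond=None)[0]; a=o1+s[0]*d1;b=o2+s[1]*d2
    return (a+b)/2,np.linalg.norm(a-b)
def blobs(mask,amin=25):
    n,l,s,c=cv2.connectedComponentsWithStats(mask.astype(np.uint8))
    return [(c[i],s[i]) for i in range(1,n) if s[i,4]>=amin],l
E
python3 - <<'E'
from h import *
T=cv2.imread("pics/top0.png");S=cv2.imread("pics/scene0.png")
def show(I,x,y,w,h,k): return cv2.resize(I[y:y+h,x:x+w],(w*k,h*k),interpolation=cv2.INTER_CUBIC)
cv2.imwrite("pics/crop1.png",np.vstack([show(T,180,110,190,110,4)[:300,:760],show(S,200,150,190,95,4)[:300,:760]]))
for n,I in(("top",T),("scene",S)):
    h=cv2.cvtColor(I,cv2.COLOR_BGR2HSV);H,s,v=cv2.split(h)
    for nm,m in(("red",((H<6)|(H>174))&(s>190)&(v>140)),("blue",(H>105)&(H<125)&(s>180)&(v>120))):
        print(n,nm,[(c,onz(n,c,.105),st[4],st[:4]) for c,st in blobs(m)[0] if st[4]<300])
h=cv2.cvtColor(T,cv2.COLOR_BGR2HSV)
sub=h[125:230,395:470];H,s,v=cv2.split(sub)
blk=v<45
for c,st in blobs(blk)[0]: print("blk",c+[395,125],st,onz("top",c+[395,125],.07))
for lo,hi,vm in((8,25,170),):
    m=(H>lo)&(H<hi)&(s>70)&(v>vm)
    for c,st in blobs(m)[0]: print("pale",c+[395,125],st)
for p in((434,162),(420,195),(408,218),(415,150)): print(p,h[p[1],p[0]])
cv2.imwrite("pics/crop2.png",cv2.resize(T[125:230,395:470],None,fx=5,fy=5,interpolation=cv2.INTER_CUBIC))
E
```

```text
top red [(array([346.4361, 139.8797]), array([ 0.6472, -0.0626,  0.105 ]), np.int32(133), array([340, 134,  13,  13], dtype=int32)), (array([202.7603, 182.2123]), array([0.5611, 0.2424, 0.105 ]), np.int32(146), array([196, 176,  14,  14], dtype=int32))]
top blue [(array([301.5242, 199.7177]), array([0.5213, 0.034 , 0.105 ]), np.int32(124), array([296, 194,  12,  13], dtype=int32))]
scene red [(array([226.8077, 169.5   ]), array([0.554 , 0.2402, 0.105 ]), np.int32(52), array([222, 167,  10,   6], dtype=int32)), (array([342.8923, 178.6462]), array([ 0.6396, -0.0649,  0.105 ]), np.int32(65), array([338, 175,  11,   8], dtype=int32))]
scene blue [(array([370.8667,  44.8333]), array([1.6759, 0.2591, 0.105 ]), np.int32(150), array([358,  40,  23,  14], dtype=int32)), (array([312.7609,  63.2174]), array([1.3755, 0.3912, 0.105 ]), np.int32(46), array([306,  61,  13,   6], dtype=int32)), (array([300.5476,  71.3929]), array([1.2769, 0.3946, 0.105 ]), np.int32(84), array([290,  69,  21,   6], dtype=int32)), (array([283.0276,  74.9779]), array([1.2178, 0.439 , 0.105 ]), np.int32(181), array([258,  70,  51,  12], dtype=int32)), (array([282.8776,  80.449 ]), array([1.1694, 0.4125, 0.105 ]), np.int32(49), array([271,  78,  27,   6], dtype=int32)), (array([264.3939,  83.7879]), array([1.1145, 0.4595, 0.105 ]), np.int32(33), array([249,  81,  31,   7], dtype=int32)), (array([241.6076, 102.6582]), array([0.9394, 0.4446, 0.105 ]), np.int32(237), array([213,  93,  70,  24], dtype=int32)), (array([287.3509, 194.5965]), array([0.5157, 0.0319, 0.105 ]), np.int32(57), array([282, 192,  11,   7], dtype=int32))]
blk [433.9969 162.3517] [ 27  26  24  24 327] [ 0.6008 -0.2545  0.07  ]
pale [416.6529 199.9828] [ 10  54  25  43 291]
(434, 162) [ 0 35 22]
(420, 195) [ 19 140 187]
(408, 218) [ 16 150 180]
(415, 150) [ 15 166 138]
```

View pics/crop1.png

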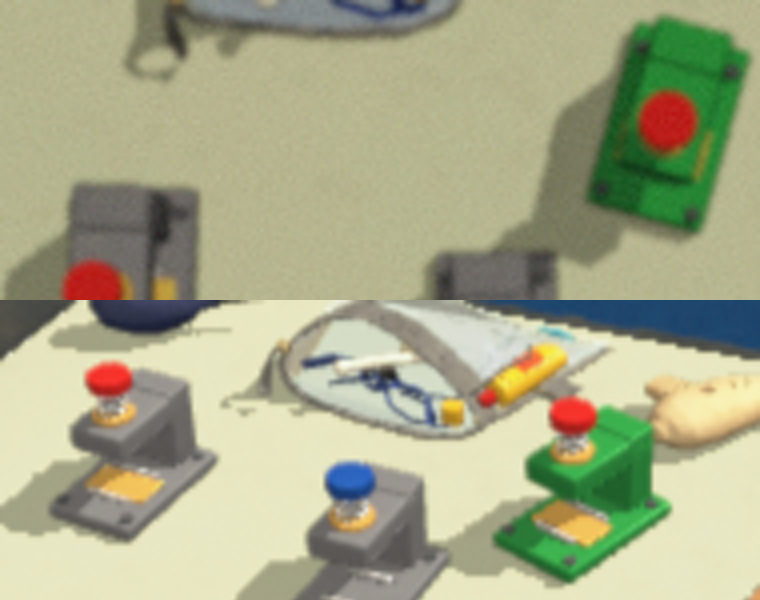

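View pics/crop2.png

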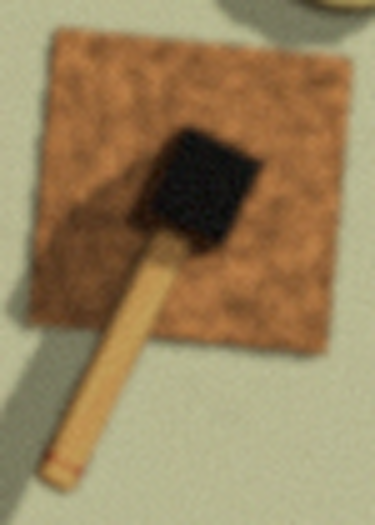

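The crop confirms the red cap on the grey stand at top px (202.8,182.2). The mallet's black head is at (434,162), and its handle axis runs from (429,173) to (406.6,220.6). Next I hover over the grip and check from near.

```bash
cat >> h.py <<'E'
def down(yaw):  # mallet x-axis yaw (rad); tool x = -mallet x, z down
    c,s=np.cos(yaw),np.sin(yaw); x=np.array([-c,-s,0]); z=np.array([0,0,-1.]); return np.c_[x,np.cross(z,x),z]
E
python3 - <<'E'
from h import *
a=onz("top",(429,173),.05)[:2]; b=onz("top",(406.6,220.6),.05)[:2]
hd=onz("top",(395+206/5,125+187/5),.07)[:2]
u=(a-b)/np.linalg.norm(a-b); yaw=np.arctan2(u[1],u[0]); print(a,b,hd,np.degrees(yaw),"end dist",(hd-b)@u,"lat",(hd-b)@[-u[1],u[0]])
print("cap tri",tri((226.8,170.5),(202.76,182.2)))
head=(hd+ b+.147*u)/2; print("head",head)
g=head-.048*u
ctrl.goto([*g,.16],down(yaw))
R=ctrl.current_eef_rot();t=ctrl.current_tool_pos();I=ctrl.read_camera("wrist")
np.savez("w1.npz",R=R,t=t); cv2.imwrite("pics/w1.png",I); print(ctrl.current_t(),ctrl.current_q(),t)
E
```

```text
[ 0.5795 -0.2469] [ 0.4745 -0.1948] [ 0.6006 -0.2593] -26.415459628593556 end dist 0.14167226326814386 lat -0.0016756377066119805
cap tri (array([0.5614, 0.2454, 0.0963]), np.float64(0.0018629380825086852))
head [ 0.6034 -0.2597]
3.35 [-28.6083  28.195   81.0459   0.0063  70.7576 -92.2377] [ 0.5606 -0.2377  0.16  ]
```

View pics/w1.png

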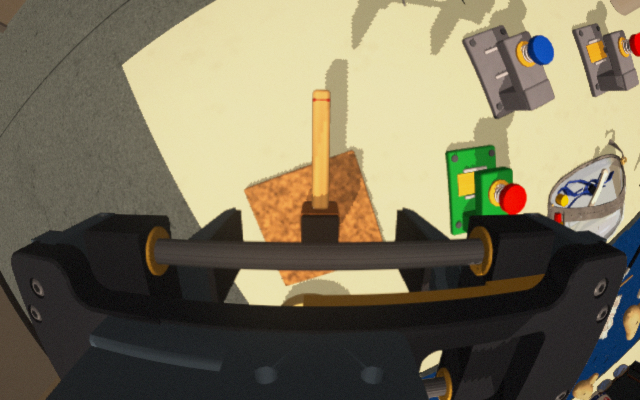

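The wrist view shows the handle running between the fingers from (321,91) at its free end to (320,203) at the head. The head's rear top edge is at about row 214. I'll compute the axis and grasp.

Run:
```python
from h import *
d=np.load("w1.npz");k=dict(R=d['R'],t=d['t'])
I=cv2.imread("pics/w1.png");H,s,v=cv2.split(cv2.cvtColor(I,cv2.COLOR_BGR2HSV))
m=(H>10)&(H<25)&(s>90)&(v>150); m[:,:295]=0;m[:,345:]=0;m[150:]=0
P=[]
for r in range(105,148,4):
    c=np.where(m[r])[0]; P.append(onz("wrist",(c.mean(),r),.05,**k)[:2])
P=np.array(P);n=P[-1]-P[0];L=np.hypot(*n);n/=L
print("yaw",np.degrees(np.arctan2(n[1],n[0])),"width",len(c))
end=onz("wrist",(321,90.5),.05,**k)[:2];rear=onz("wrist",(320,215),.07,**k)[:2]
print(end,"head from end",end+.147*n,"head from rear",rear+.022*n, P[-1],"lat of TCP",(d['t'][:2]-P[-1])@[-n[1],n[0]])
```

```text
yaw -26.457440044490912 width 18
[ 0.4742 -0.1921] head from end [ 0.6058 -0.2576] head from rear [ 0.6031 -0.2575] [ 0.5234 -0.2172] lat of TCP -0.0018269077916932038
```

Run:
```python
from h import *
yaw=np.radians(-26.44);u=np.array([np.cos(yaw),np.sin(yaw)]);head=np.array([.6042,-.2582]);g=head-.046*u
ctrl.move_l([*g,.05],vel=.15,ori=down(yaw))
ctrl.move_l([*g,.019],vel=.08)
ctrl.command_gripper(0.0)
print(ctrl.current_grip_width()*91,ctrl.current_grasp_force(),ctrl.current_contact_force())
ctrl.move_l([*g,.04],vel=.06)
print(ctrl.current_contact_force(),ctrl.current_wrist_torque())
ctrl.move_l([*g,.20],vel=.2)
cap=np.array([.560,.2425]);y2=np.arctan2(cap[1],cap[0]);u2=np.array([np.cos(y2),np.sin(y2)]);s=cap-.046*u2
print(np.degrees(y2),ctrl.ik([*s,.2],down(y2)),ctrl.current_t())
I=ctrl.read_camera("scene");W=ctrl.read_camera("wrist")
cv2.imwrite("pics/lift.png",np.vstack([cv2.resize(I[150:300,250:520],(540,300)),cv2.resize(W,(480,300))[:, :480] if 0 else cv2.copyMakeBorder(cv2.resize(W,(480,300)),0,0,0,60,0)]))
```

```text
0.4385493319589286 0.0 [0.3372 0.4718 0.23  ]
[-0.3019  0.1383  0.0356] [-0.068   0.0058  0.0362]
23.414334763810245 [ 17.3511  22.3711  84.4204  -0.      73.2086 -96.0633] 7.5833
```

View pics/lift.png

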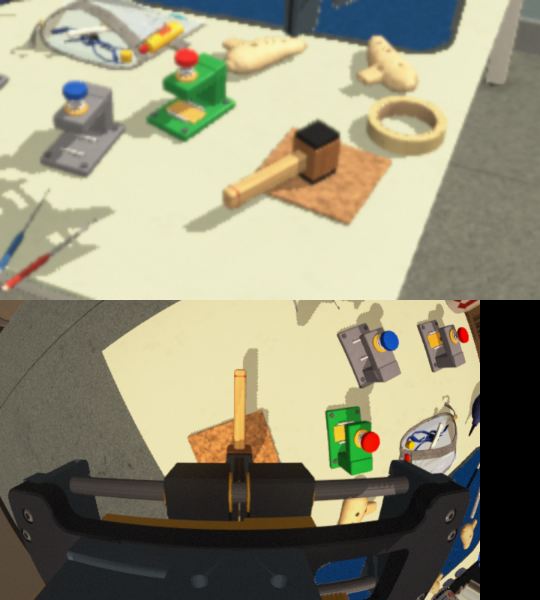

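The fingers shut on nothing: width is 0.4 mm, and the picture shows the mallet still on the pad, apparently unmoved. I'll check where the gripper really is.

Run:
```python
from h import *
print(ctrl.current_t(),ctrl.current_tool_pos(),ctrl.current_grip_width(),ctrl.current_q())
def proj(n,p):
    c=ctrl.camera_params(n);x=np.linalg.inv(c['pose'])@[*p,1];return c['cx']+c['fx']*x[0]/-x[2],c['cy']-c['fy']*x[1]/-x[2]
for n in("scene","top"):print(n,proj(n,ctrl.current_tool_pos()),proj(n,[.6042,-.2582,.07]),proj(n,[.4742,-.1925,.05]))
I=ctrl.read_camera("scene");T=ctrl.read_camera("top");cv2.imwrite("pics/chk.png",np.vstack([I[60:330,150:640],cv2.resize(T[90:290,250:640],(490,251))]))
```

```text
7.6833 [ 0.5623 -0.2374  0.1985] 0.003909415965558321 [-28.4883  26.3157  77.862    0.0017  75.9605 -92.0451]
scene (np.float64(399.0463337261364), np.float64(177.34205377738127)) (np.float64(409.2610717778585), np.float64(215.0844098349353)) (np.float64(364.2999872360353), np.float64(245.429284610815))
top (np.float64(439.2217862016951), np.float64(174.4476434811249)) (np.float64(435.648329147002), np.float64(160.77612836851242)) (np.float64(405.5687186422148), np.float64(220.74046659652078))
```

View pics/chk.png

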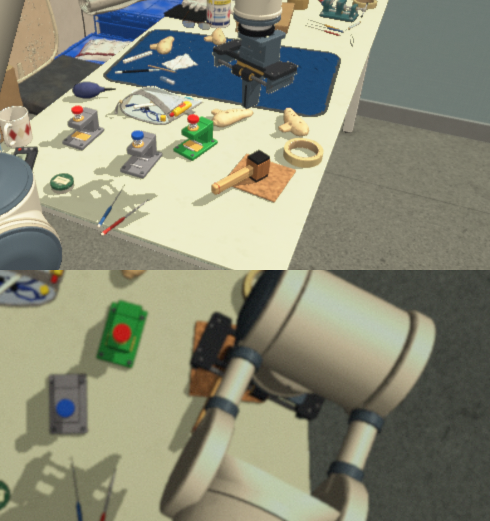

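The shut fingertips appear at scene px (400,167), but the reported TCP projects to (399,177). So the real tips look a few centimetres higher than reported. I'll reopen, descend again while logging the reached pose, and look before closing.

Run:
```python
from h import *
yaw=np.radians(-26.44);u=np.array([np.cos(yaw),np.sin(yaw)]);head=np.array([.6042,-.2582]);g=head-.046*u
ctrl.command_gripper(1.0);print(ctrl.current_grip_width(),ctrl.current_t())
for z in(.07,.03,.019):
    r=ctrl.move_l([*g,z],vel=.12,contact_N=8); print(z,r,ctrl.current_tool_pos(),ctrl.current_contact_force(),ctrl.current_t())
I=ctrl.read_camera("scene");W=ctrl.read_camera("wrist")
cv2.imwrite("pics/low.png",np.vstack([cv2.resize(I[130:280,320:520],(640,480))[:300],W[:300]]))
```

```text
1.00203898897718 9.175
0.07 False [ 0.5634 -0.2379  0.0707] [-0.6585  0.0592  0.5123] 10.4083
0.03 False [ 0.5631 -0.2378  0.0303] [-0.1706 -0.346   0.8704] 10.8917
0.019 False [ 0.563  -0.2377  0.0193] [ 0.0427 -0.6192  0.517 ] 11.1417
```

View pics/low.png

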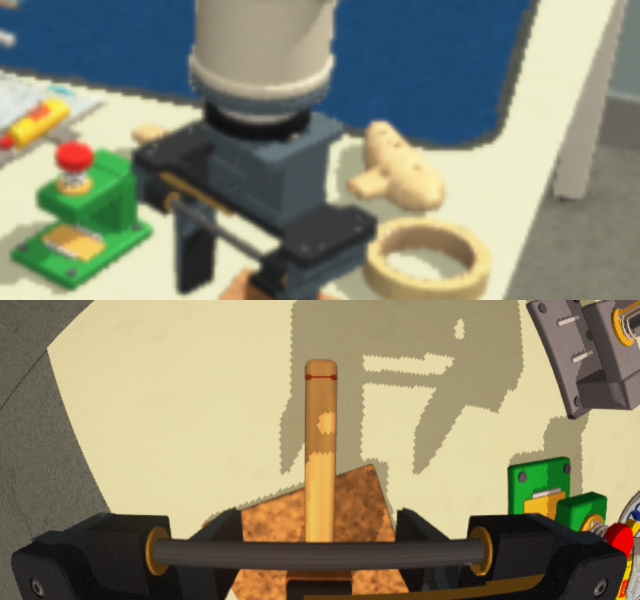

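The fingers straddle the handle, but their height is uncertain. I'll feel downward slowly until contact to find the real tip height.

Run:
```python
from h import *
t=ctrl.current_tool_pos()
c=ctrl.camera_params("scene")
def proj(p):
    x=np.linalg.inv(c['pose'])@[*p,1];return c['cx']+c['fx']*x[0]/-x[2],c['cy']-c['fy']*x[1]/-x[2]
R=ctrl.current_eef_rot()
for s in(1,-1):
  for dz in(0,.03):print(s,dz,proj(t+s*.05*R[:,1]+[0,0,dz]))
r=ctrl.move_l([t[0],t[1],-.022],vel=.04,contact_N=6); print(r,ctrl.current_tool_pos(),ctrl.current_contact_force(),ctrl.current_t())
```

```text
1 0 (np.float64(380.62446101770325), np.float64(228.74604331485025))
1 0.03 (np.float64(381.1683338294073), np.float64(219.27059259318844))
-1 0 (np.float64(409.39536857180553), np.float64(248.80218106802658))
-1 0.03 (np.float64(410.3696973042694), np.float64(239.08459539607966))
False [ 0.5635 -0.238  -0.0218] [-0.265  -0.3303 -0.4046] 12.4167
```

There's no contact even at a reported z of -0.022. So the tips really are about 30 mm or more above the reported TCP. I'll keep feeling down.

Run:
```python
from h import *
t=ctrl.current_tool_pos()
r=ctrl.move_l([t[0],t[1],-.045],vel=.03,contact_N=5); z=ctrl.current_tool_pos(); print(r,z,ctrl.current_contact_force(),ctrl.current_t())
```

```text
True [ 0.5637 -0.2381 -0.0256] [-2.4297  0.5422 10.4786] 12.7583
```

Contact is at a reported z of -0.0256, where the cork is really at 0.006. The tips are therefore 31.6 mm higher than reported, so the correct grasp is at a reported z of about -0.0126.

Run:
```python
from h import *
t=ctrl.current_tool_pos()
ctrl.move_l([t[0],t[1],-.0126],vel=.08)
ctrl.command_gripper(0.0)
print(ctrl.current_grip_width()*91,ctrl.current_grasp_force(),ctrl.current_tool_pos(),ctrl.current_contact_force())
if ctrl.current_grip_width()*91>10:
    ctrl.move_l([t[0],t[1],.01],vel=.08)
    print(ctrl.current_contact_force(),ctrl.current_wrist_torque(),ctrl.current_grasp_force())
    ctrl.move_l([t[0],t[1],.14],vel=.25)
I=ctrl.read_camera("scene")
cv2.imwrite("pics/lift2.png",cv2.resize(I[80:280,300:500],(600,600)));print(ctrl.current_t())
```

```text
17.61726680079736 29.995572566986084 [ 0.5637 -0.2381 -0.0126] [-0.5213  0.09   -0.1642]
[-0.1008  0.2616 -2.7245] [0.029  0.0805 0.0314] 29.995286464691162
15.3333
```

View pics/lift2.png

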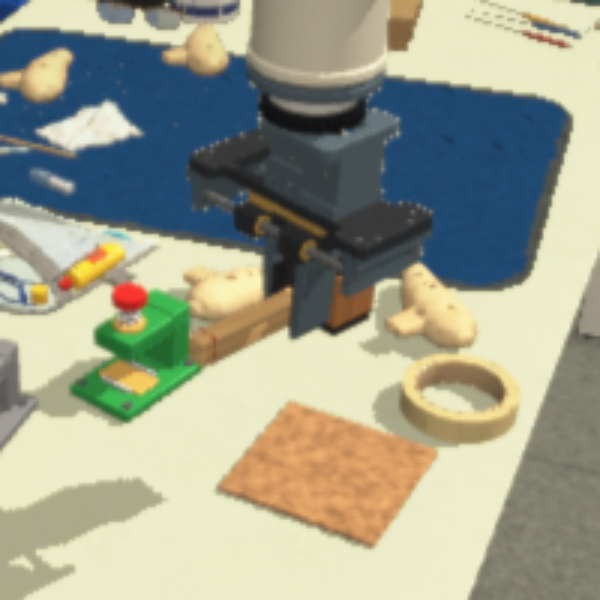

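The picture shows the mallet lifted and level, held between the fingers close behind the head, with the pad clear. Next I move beside the red punch, measure the cap with the wrist camera as a numeric cross-check, and then line up.

Run:
```python
from h import *
cap=np.array([.5605,.242]);y2=np.arctan2(cap[1],cap[0]);u2=np.array([np.cos(y2),np.sin(y2)]);l=np.array([u2[1],-u2[0]])
s=cap-.041*u2
ctrl.goto([*(s+.14*l-.03*u2),.14],down(y2))
k=dict(R=ctrl.current_eef_rot(),t=ctrl.current_tool_pos())
I=ctrl.read_camera("wrist");cv2.imwrite("pics/w2.png",I)
H,S,V=cv2.split(cv2.cvtColor(I,cv2.COLOR_BGR2HSV))
for nm,m in(("red",((H<6)|(H>174))&(S>180)&(V>120)),("blue",(H>105)&(H<125)&(S>180)&(V>120))):
    print(nm,[(c,st,onz("wrist",c,.105,**k)) for c,st in blobs(m,60)[0]])
print(k['t'],s,ctrl.current_t(),ctrl.current_contact_force())
```

```text
red [(array([134.9698, 229.6526]), array([123, 220,  26,  18, 331], dtype=int32), array([ 0.6407, -0.0634,  0.105 ])), (array([466.4792, 277.1131]), array([451, 264,  31,  28, 672], dtype=int32), array([0.5617, 0.2401, 0.105 ]))]
blue [(array([275.5508, 148.1992]), array([258, 130,  36,  37, 984], dtype=int32), array([0.5223, 0.0354, 0.105 ]))]
[0.5512 0.0844 0.1398] [0.5229 0.2257] 16.6083 [ 0.7596 -0.3837 -1.914 ]
```

Run:
```python
from h import *
cap=np.array([.561,.2412]);y2=np.arctan2(.242,.5605);u2=np.array([np.cos(y2),np.sin(y2)]);s=cap-.041*u2
ctrl.move_l([*s,.14],vel=.2); ctrl.sleep(.2)
print(ctrl.current_tool_pos(),s,ctrl.current_t())
r=ctrl.move_l([*s,.067],vel=.2,contact_N=30)
print(r,ctrl.current_tool_pos(),ctrl.current_contact_force(),ctrl.current_wrist_torque())
I=ctrl.read_camera("scene"); print(ctrl.current_tool_pos(),ctrl.current_contact_force())
ctrl.move_l([*s,.14],vel=.2)
J=ctrl.read_camera("scene")
cv2.imwrite("pics/strike.png",np.hstack([cv2.resize(x[80:230,150:300],(400,400)) for x in(I,J)]))
print(ctrl.current_contact_force(),ctrl.current_wrist_torque(),ctrl.current_grip_width()*91,ctrl.current_t())
```

```text
[0.5236 0.224  0.14  ] [0.5234 0.2249] 17.6667
False [0.5227 0.2243 0.0665] [-4.0579 -2.119   4.598 ] [-0.2723  0.6296  0.0035]
[0.523  0.2245 0.0669] [-3.8383 -2.5377  4.3868]
[-0.0266 -0.1311 -1.7465] [ 0.0127  0.1261 -0.0207] 17.58672557245591 18.8
```

View pics/strike.png

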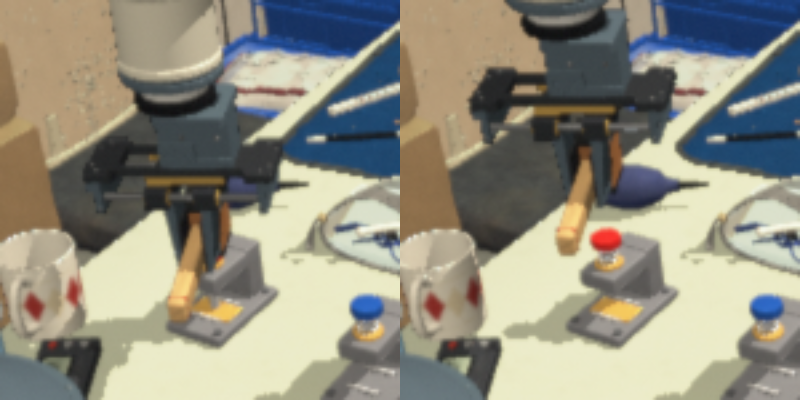

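The left panel shows the head on the pressed cap. The right panel shows the red cap sprung back up at crop (606,240), the blue cap untouched, and the handle tail hanging low at (567,245). The residual force of about 6.5 to 7 N is borderline for full depth, so I'll compute the mallet's pitch from the tail position.

Run:
```python
from h import *
c=ctrl.camera_params("scene")
def proj(p):
    x=np.linalg.inv(c['pose'])@[*p,1];return np.array([c['cx']+c['fx']*x[0]/-x[2],c['cy']-c['fy']*x[1]/-x[2]])
def pr(Z,xy,yaw,pd):
    p=np.radians(pd);u=np.array([np.cos(yaw),np.sin(yaw)]); G=np.array([*xy,Z+.0506])
    return proj(G-.101*np.array([*(u*np.cos(p)),np.sin(p)]))
y2=np.arctan2(.242,.5605)
k=400/150
for nm,Z,obs in(("down",.0669,(180,303)),("up",.14,(567-400,243))):
    print(nm,"obs",np.array(obs)/k+[150,80],[(pd,pr(Z,(.5232,.2245),y2,pd)) for pd in(0,5,10,15,20,25)])
print("lift chk obs",np.array((202,347))/3+[300,80],pr(.14,(.5637,-.2381),np.radians(-26.44),0))
f=[]
for i in range(10): f.append(ctrl.current_contact_force()[2]); ctrl.sleep(.02)
print(np.mean(f),np.std(f),ctrl.current_t())
```

```text
down obs [217.5   193.625] [(0, array([216.3158, 193.9384])), (5, array([216.8277, 196.781 ])), (10, array([217.3967, 199.4022])), (15, array([218.0168, 201.7815])), (20, array([218.6818, 203.9018])), (25, array([219.3853, 205.7488]))]
up obs [212.625 171.125] [(0, array([212.1873, 168.6865])), (5, array([212.734 , 171.7322])), (10, array([213.3413, 174.5593])), (15, array([214.0029, 177.1457])), (20, array([214.712 , 179.4722])), (25, array([215.4618, 181.5229]))]
lift chk obs [367.3333 195.6667] [366.1729 196.0577]
-2.5682468477861353 0.6289321068853087 18.9667
```

The mallet's pitch is at most about 4 degrees and the depth was about 16 to 18 mm. That is probably home but not certain, and there is time to spare. I'll strike once more, 3 mm deeper, and then carry the mallet back and set it down.

Run:
```python
from h import *
y2=np.arctan2(.242,.5605);u2=np.array([np.cos(y2),np.sin(y2)]);s=np.array([.561,.2412])-.041*u2
r=ctrl.move_l([*s,.064],vel=.2,contact_N=40)
print(r,ctrl.current_tool_pos(),ctrl.current_contact_force()); f=[]
for i in range(6): f.append(ctrl.current_contact_force()[2]); ctrl.sleep(.02)
print(np.mean(f))
ctrl.move_l([*s,.14],vel=.2); J=ctrl.read_camera("scene"); cv2.imwrite("pics/up2.png",J)
yaw=np.radians(-26.44);g=np.array([.5637,-.2381])
ctrl.goto([*g,.10],down(yaw)); ctrl.sleep(.2)
print(ctrl.current_t(),ctrl.current_tool_pos())
ctrl.move_l([*g,.02],vel=.12); ctrl.move_l([*g,-.0128],vel=.04); ctrl.sleep(.2)
print(ctrl.current_tool_pos(),ctrl.current_contact_force(),ctrl.current_t())
cv2.imwrite("pics/set_s.png",ctrl.read_camera("scene"))
H,S,V=cv2.split(cv2.cvtColor(J,cv2.COLOR_BGR2HSV));m=((H<6)|(H>174))&(S>190)&(V>140)
print([(c,st) for c,st in blobs(m)[0] if st[4]<300])
```

```text
False [0.5224 0.2246 0.063 ] [-4.0179 -1.6662  4.0583]
4.083325389132322
22.0917 [ 0.564  -0.2373  0.1001]
[ 0.5638 -0.2382 -0.0126] [-0.0134 -0.213  -1.8185] 24.075
[(array([226.7358, 169.5472]), array([222, 167,  10,   6,  53], dtype=int32)), (array([342.8923, 178.6462]), array([338, 175,  11,   8,  65], dtype=int32))]
```

At 3 mm deeper the force is unchanged, so the grip is slipping in pitch. I'll measure the present pitch offline by comparing the handle tail with its level position in the first scene picture.

Run:
```python
from h import *
A=cv2.imread("pics/scene0.png");B=cv2.imread("pics/set_s.png")
c=ctrl.camera_params("scene")
def proj(p):
    x=np.linalg.inv(c['pose'])@[*p,1];return np.array([c['cx']+c['fx']*x[0]/-x[2],c['cy']-c['fy']*x[1]/-x[2]])
yaw=np.radians(-26.44);u=np.array([np.cos(yaw),np.sin(yaw)])
for p in(0,5,10,15):
    q=np.radians(p);print(p,proj(np.array([.5637,-.2381,.038])-.101*np.array([*(u*np.cos(q)),np.sin(q)])))
def tail(I):
    H,S,V=cv2.split(cv2.cvtColor(I,cv2.COLOR_BGR2HSV));m=((H<28)&(S>105)&(V>90));m[:, :355]=0;m[:,380:]=0;m[:232]=0;m[266:]=0
    bl,l=blobs(m);k=max(bl,key=lambda b:b[1][4]);return k
print(tail(A),tail(B))
t=A[238:258,358:374]
r=cv2.matchTemplate(cv2.resize(B[225:275,345:390],None,fx=8,fy=8,interpolation=2),cv2.resize(t,None,fx=8,fy=8,interpolation=2),cv2.TM_CCOEFF_NORMED)
_,v,_,xy=cv2.minMaxLoc(r);print(v,xy[0]/8+345-358,xy[1]/8+225-238)
```

```text
0 [364.2614 249.6754]
5 [364.2816 252.4679]
10 [364.5449 255.0799]
15 [365.0456 257.4921]
(array([370.9415, 244.9561]), array([362, 234,  18,  20, 205], dtype=int32)) (array([371.0465, 247.3535]), array([362, 235,  18,  23, 215], dtype=int32))
0.7730415463447571 -0.375 2.25
```

The residual pitch is about 4.3 degrees head-up, which agrees with the stop being reached, but the force reading leaves doubt. There are 14 s left, so I'll do one decisive blow. The tool is tilted to level the mallet, and the cap sits nearer the grip for a shorter lever. Then I come back over the pad.

```bash
cat >> h.py <<'E'
from scipy.spatial.transform import Rotation as Ro
def pose(gxy,gz,yaw,a):  # grasp point on handle, mallet yaw (rad), tool head-down tilt a (deg)
    R=Ro.from_rotvec(np.radians(a)*np.array([-np.sin(yaw),np.cos(yaw),0])).as_matrix()@down(yaw)
    return np.array([*gxy,gz])+.0506*R[:,2],R
E
python3 - <<'E'
from h import *
A=4.3; yaw=np.radians(-26.44);g=np.array([.5637,-.2381])
y2=np.arctan2(.242,.5605);u2=np.array([np.cos(y2),np.sin(y2)]);s=np.array([.561,.2412])-.034*u2
def fz(n=5):
    f=[]
    for i in range(n): f.append(ctrl.current_contact_force()); ctrl.sleep(.01)
    return np.mean(f,0)
t=ctrl.current_tool_pos();ctrl.move_l([t[0],t[1],.12],vel=.3)
ctrl.goto(*pose(s,.18,y2,A)); print("hover",ctrl.current_t(),fz())
p,R=pose(s,.105-.0205+.032,y2,A)
r=ctrl.move_l(p,vel=.22,contact_N=50); print(r,ctrl.current_tool_pos()-p,fz(),ctrl.current_t())
I=ctrl.read_camera("scene");cv2.imwrite("pics/s3.png",I)
ctrl.move_l(pose(s,.18,y2,A)[0],vel=.25); print("up",fz(3))
ctrl.goto(*pose(g,.09,yaw,A)); print(ctrl.current_t())
ctrl.move_l(pose(g,.046,yaw,A)[0],vel=.15)
cv2.imwrite("pics/pre.png",ctrl.read_camera("scene")); print(ctrl.current_t(),ctrl.current_tool_pos()-pose(g,.046,yaw,A)[0])
E
python3 - <<'E'
from h import *
A=cv2.imread("pics/scene0.png");B=cv2.imread("pics/pre.png")
c=ctrl.camera_params("scene")
def proj(p):
    x=np.linalg.inv(c['pose'])@[*p,1];return np.array([c['cx']+c['fx']*x[0]/-x[2],c['cy']-c['fy']*x[1]/-x[2]])
yaw=np.radians(-26.44);u=np.array([np.cos(yaw),np.sin(yaw)])
b=proj(np.array([.5637,-.2381,.038])-.101*np.array([*u,0]))
for p in(-5,0,5,10):
    q=np.radians(p);print(p,proj(np.array([.5637,-.2381,.046])-.101*np.array([*(u*np.cos(q)),np.sin(q)]))-b)
t=A[238:258,358:374]
r=cv2.matchTemplate(cv2.resize(B[220:275,345:390],None,fx=8,fy=8,interpolation=2),cv2.resize(t,None,fx=8,fy=8,interpolation=2),cv2.TM_CCOEFF_NORMED)
_,v,_,xy=cv2.minMaxLoc(r);print(v,xy[0]/8+345-358,xy[1]/8+220-238)
E
```

```text
hover 26.425 [ 0.0169 -0.1777 -2.3534]
False [-0.0002 -0.001  -0.0004] [-2.5105 -1.8538  4.2958] 26.95
up [-0.6264  0.3904 -2.595 ]
29.1583
29.65 [0.0006 0.0002 0.0007]
-5 [ 0.3206 -5.5929]
0 [ 0.0934 -2.62  ]
5 [0.1133 0.1942]
10 [0.3771 2.8277]
0.7955517172813416 1.25 -2.0
```

The pitch is now only about 1 degree head-up, with the face taken 2 mm past the stop height, so the punch went home. Now I set the mallet down with a slight extra tilt so the pad levels it, release and retreat.

Run:
```python
from h import *
yaw=np.radians(-26.44);g=np.array([.5637,-.2381])
p,R=pose(g,.0378,yaw,6.0)
ctrl.move_l(p,vel=.03,ori=R); print(ctrl.current_t(),ctrl.current_tool_pos()-p,ctrl.current_contact_force())
ctrl.command_gripper(.5); print(ctrl.current_t(),ctrl.current_contact_force())
ctrl.move_l(p+[0,0,.11],vel=.2); print(ctrl.current_t())
I=ctrl.read_camera("scene");cv2.imwrite("pics/fin.png",I)
A=cv2.imread("pics/scene0.png")
def m(x0,y0,x1,y1,d=8):
    t=A[y0:y1,x0:x1];b=I[y0-d:y1+d,x0-d:x1+d];k=dict(dsize=None,fx=8,fy=8,interpolation=2)
    r=cv2.matchTemplate(cv2.resize(b,**k),cv2.resize(t,**k),cv2.TM_CCOEFF_NORMED);_,v,_,q=cv2.minMaxLoc(r);return v,q[0]/8-d,q[1]/8-d
print("tail",m(358,238,374,258),"head",m(395,208,422,240),"red",m(218,163,236,182),"blue",m(278,188,298,208))
```

```text
30.075 [ 0.0001 -0.0001 -0.0001] [ 0.1067 -0.9441 -1.8877]
30.6833 [-0.2728  0.5178 -0.1501]
31.3833
tail (0.9918180108070374, 2.875, -1.0) head (0.9179815649986267, 1.875, -1.0) red (0.9986004829406738, 0.0, 0.0) blue (0.999400794506073, 0.0, 0.0)
```

The mallet stands level on the pad: head and tail shifted together by about 2 to 3 px from the start. Both caps match the initial picture exactly. I'm handing in.

```bash
python3 -c "
from bench import ctrl
print(ctrl.sign_off(),ctrl.current_t())"
```

```text
the job is handed in; nothing more can be done
the job is handed in; nothing more can be done
```

I struck the red punch three times, and geometry says it reached its stop, though the force reading (about 6.7 N against 7.5 N expected) never confirmed it; it sprang back up, the mallet stands level on the cork pad, the blue punch is untouched, and I handed in at about 31.4 s.

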